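# Ready the tile projector: lock the lens, clip the sample tile

### The job

Get the tile projector ready: first turn the black lens collar clockwise (looking into the lens) until the white line on it lines up with the dark line on the fixed lens tube, and let go of it. Then take the spring clip off its wooden rack and clip it over the top edge of the sample tile and its backing board, near the middle, upright and gripping both. Leave the other things on the desk where they are.

Things in the scene. Friction and masses are not known exactly. Their poses are not given: they have to be found in the camera images.
- projector: grey desk projector, fixed; origin at table level, x away from the robot at yaw 0, y left, z up. Body x -50..150, y 10..160 mm, 100 mm high; black lamp house on top at x 40..140, to 129 mm. Lens barrel at y 85 rises from the top, leaning 35 degrees from vertical towards -x. On its right a copy stand: ledge x -70..30, y -150..0, 20 mm high, with upright board and tile
- collar_grip (a point): centre of the lens collar, a black ribbed ring 64 mm in diameter, 22 mm high (11 mm each way along its axis), at (-63.6, 85, 152.3) mm in the projector's frame. z = lens axis, pointing out of the lens (up, leaning 35 degrees towards projector -x); x, y turn with the collar. To be gripped across its diameter, tool along the lens axis
- lens_front (a point): centre of the front of the fixed aluminium lens tube (42 mm diameter), 7 mm proud of the collar's front. Axes as the projector's. A dark radial line on its uphill side (towards projector +x) is the locked mark; the collar's front has one white radial line. Below the collar the barrel is 52 mm in diameter, clear for 20 mm
- collar (a joint): turn of the collar in rad, growing clockwise seen looking into the lens from outside (negative about collar_grip's z). Stops at 0 and 1.7; at 1.3 the white line meets the dark line (locked), so the collar can be turned past it. Dry friction 0.12 N m; stays where it is left. Starts at 0 to 0.35
- copy_edge (a point): middle of the top edge of backing board and tile together, 130 mm above the table; axes as the projector's (board lies along y, thickness along x). Plywood board 4 mm thick, 130 mm wide, with a 6 mm tile, 108 mm wide, fixed against its +x face, tops flush: 10 mm in all, x -5..+5 from this point. Free on both sides for 90 mm below
- clip: dark steel spring clip, 86 mm tall, 22 mm wide (along y), 65 g. Origin midway between the lower tips of its jaws as parked; z up, x the direction in which it opens. Flat jaws z 0..36 mm (throat at 36), 10 mm apart as parked; pivot at z 41. Parked astride the rack's top edge, axes as the rack's, jaw tips 30 mm below the edge, within 20 mm of its middle
- clip_grip (a point): where to squeeze the clip: midway between its two flat upright handle paddles, 73 mm above the clip's origin, axes as the clip's. Paddles z 52..86 mm, 22 mm wide, 48 mm over their outsides here as parked; squeezed along x to about 36 mm the jaws stand fully open, about 23 mm apart at the tips. Takes 8 to 11 N; a grip of 25 N holds it open firmly
- clip_jaw (a joint): opening of the clip in rad: 0 = jaws parallel 10 mm apart, 0.34 = fully open (stop); sprung shut (to -0.2 when empty)
- rack: low wooden clip rack, fixed: base 70 x 100 x 12 mm with an upright strip 10 mm thick (along x), 90 mm wide (along y), top edge 80 mm above the table. Origin at table level under its centre. Stands to the left or right of the projector.
- mug: white mug with brushes in it, 80 mm diameter, 88 mm high (brushes to 129 mm); bystander, stands on the side where the rack is not. Origin at its underside's centre
- tape: roll of brown tape lying flat, 90 mm diameter, 24 mm high; bystander. Origin at its underside's centre
- stapler: black stapler, 125 x 34 x 47 mm; bystander. Origin at its underside's centre
- jar: closed jar, 68 mm diameter, 85 mm high; bystander. Origin at its underside's centre
- tiles: stack of four 108 mm tiles, 28 mm high; bystander. Origin at its underside's centre
Things that resemble listed ones, but are neither listed nor needed, are in the scene too. What is shaped like the clip but green or orange is not meant. Of the things shaped like the rack, the wooden one is meant.

How it is judged (in metres and radians):
On the way, in this order (a step that is already met when the one before it is completed fails the run):
1. the collar is turned to its locked mark (within 0.12 rad) and let go (value of joint collar between 1.18 and 1.42 rad and contact force between the fingers and projector below 0.2 N), for 0.3 s.
2. the clip is lifted off the rack (distance between clip and rack above 0.12 m), for 0.1 s.
At the end, for the whole second after the job is handed in: Collar joint 1.18 to 1.42 (mark 1.3). The clip, let go and at rest, grips tile and board over their top edge with more than 2 N: jaw tips 12 to 45 mm below the edge, within 30 mm of its middle along it and 12 mm across, within 0.25 rad of upright (value of joint collar between 1.18 and 1.42 rad and x of clip in the frame of copy_edge between -0.012 and 0.012 m and y of clip in the frame of copy_edge between -0.03 and 0.03 m and z of clip in the frame of copy_edge between -0.045 and -0.012 m and angle between clip's own z axis and vertical below 0.25 rad and contact force between clip and projector above 2 N and contact force between the fingers and clip below 0.2 N and linear speed of clip below 0.02 m/s); the robot touches nothing.
It fails at once if the mug is shifted more than 40 mm or tipped over (distance of mug from where it was at the start of the episode above 0.04 m or angle between mug's own z axis and vertical above 0.5 rad).
It fails at once if the tape is shifted more than 40 mm or tipped over (distance of tape from where it was at the start of the episode above 0.04 m or angle between tape's own z axis and vertical above 0.5 rad).
It fails at once if the stapler is shifted more than 40 mm or tipped over (distance of stapler from where it was at the start of the episode above 0.04 m or angle between stapler's own z axis and vertical above 0.5 rad).
It fails at once if the jar is shifted more than 40 mm or tipped over (distance of jar from where it was at the start of the episode above 0.04 m or angle between jar's own z axis and vertical above 0.5 rad).
It fails at once if the tiles is shifted more than 40 mm or tipped over (distance of tiles from where it was at the start of the episode above 0.04 m or angle between tiles's own z axis and vertical above 0.5 rad).
It also fails if it takes over 58 s, if anything falls off the work surface, if the arm or the gripper's body presses on something with over 40 N, if the wrist force passes 120 N, or if a joint passes its speed limit or range.

### The arm

A 6-joint arm with a two-finger parallel gripper is mounted at the origin on the work surface. World frame = base frame: x ahead of the robot, y to its left, z up, the work surface at z = 0. Lengths are in m, angles in degrees, forces in N, time in s.
With the tool pointing down it reaches from about 0.4 to 0.825 m from the base axis. Payload 7 kg.
Tool frame: the origin (TCP) lies on the centre line of the jaws, within the pads' length; the fingertips stand 8 mm ahead of it and the grasp point (between the pads) lies 11 mm behind it (r.tcp_to_tips is the distance from the TCP to the fingertips, in m); z points along the fingers, y is the direction in which the jaws open and shut (so a half turn about z gives the same grasp; the last joint's range is limited). The gripper opens to 88 mm and grips with 3 to 60 N. Pads are 19 mm wide; open, the fingers measure 130 mm over their backs; the gripper's body (78 mm by 193 mm) begins 47 mm behind the grasp point.
Start: joints at [80.85, 20.546, 0.682, 0, -70.136, -16.507], TCP at [0.292, 0.608, 0.235] pointing down, gripper open.
Joint ranges: [-176.03, 176.03], [-82.01, 121.73], [-58.28, 71.71], [-173.87, 95.51], [-174.79, -0.11], [-173.66, 173.66]. Speed limits (degrees/s): [136.94, 136.94, 172.46, 180, 180, 180].

### API

Orientations are given as [roll, pitch, yaw] about the fixed x, y, z axes, in that order (R = Rz(yaw) Ry(pitch) Rx(roll)).
In Python, from plant import r gives the robot as it stands.
- The arm moves only by the tool drive_tool, never from a script. Its argument "plan" is text: rows parted by semicolons, each of 4 numbers parted by spaces: the shift along the tool's x, y, z in cm, then the turn about the tool's z in rad. A call has 1 to 8 rows; each row is the pose to reach, as a shift and turn from the pose commanded when the call began, along the tool's axes at that moment; what a row does not reach only later rows make up. A row lasts 1/8 s, in which the tool goes at most 62.5 mm and 10.7 degrees, less where a joint would pass 70% of its speed; a pose out of reach is approached as far as the arm can. A call with a gripper value outside its range is refused whole. "fingers" is the closure, from -1 (fully open) to 1 (shut), set as the call begins (left out, the last holds). The fingers move at their own pace and stop on an object; "squeeze" is the grip in N (left out, the last holds). Time passes only in rows, so rows that repeat a pose let the fingers close. It gives the time, the measured TCP pose, the force and the opening at its end, in the units of the state.
- r.get_state(): the state, without advancing time (a new reading comes with each control period).
- r.capture(name): name is "scene" or "top" or "wrist"; returns a dict with "frame" (480x640x3 uint8, red, green, blue), "fovy" (degrees; the focal length in pixels is half the picture's height over the tangent of half this angle, whatever the lens; pixels are square), "cx", "cy" (the principal point, pixels), "rvec" (rotation vector, rad) and "tvec" (3), from world to camera coordinates, as OpenCV has them. Camera axes: x right, y down, z forward; pixel columns grow to the right and rows downward; lengths in m; the calibration is good to about 2 mm. A picture is of the moment at which its call begins. There is no depth.
- r.close_job(): hands the job in, once; it reports no verdict.
The state is a dict: "time_s": time; "joints": joint angles; "qd": joint speeds; "joint_torque": joint torques, N m; "tcp_pos": TCP position; "eef_rot": TCP orientation; "contact_force": force on the tool from outside, world axes, zero at the start; "moment": the same for the moment, N m; "gripper_width": finger opening in m.
Only numpy, scipy, OpenCV 4.12 (cv2) and the standard library are available. Lean on these libraries where they do the work, as an engineer would, in place of code of your own. Each camera call takes 0.05 s, during which the arm holds its last target. There are 200 camera calls.

## Working session

There is one attempt and no reset: what is moved stays moved. The work goes in short steps, Python scripts to look and compute and a tool call to move; the robot and the scene stay as the last step left them, time stands still between calls to the robot, and variables do not carry over. Pictures are saved under pics/ and viewed, about 8 in all and at most 12, crops included, and the job is handed in when it is done.

Besides the shell and the picture viewer there is one more tool, called after "Request:" as name(argument=value, ...) on one line, values as JSON. drive_tool: Moves the arm, as the interface text tells. Its arguments: {"type":"object","properties":{"plan":{"type":"string"},"fingers":{"type":"number"},"squeeze":{"type":"number"}},"required":["plan"]}

```bash
mkdir -p pics; ls; cat > h.py <<'E'
import numpy as np, cv2
from plant import r
from scipy.spatial.transform import Rotation as R
def cap(n):
    d=r.capture(n); f=240/np.tan(np.radians(d['fovy'])/2)
    d['K']=np.array([[f,0,d['cx']],[0,f,d['cy']],[0,0,1]]); d['Rm']=cv2.Rodrigues(np.array(d['rvec'],float))[0]; d['t']=np.array(d['tvec'],float).ravel()
    return d
def save(d,n): np.savez(n,**{k:d[k] for k in('frame','K','Rm','t')}); 
def ray(d,u,v):
    w=d['Rm'].T@np.linalg.inv(d['K'])@np.array([u,v,1.]); return -d['Rm'].T@d['t'],w
def onz(d,u,v,z):
    c,w=ray(d,u,v); return c+w*(z-c[2])/w[2]
def proj(d,p):
    q=(d['K']@(d['Rm']@np.atleast_2d(p).T+d['t'][:,None])); return (q[:2]/q[2]).T
def tri(d1,p1,d2,p2):
    A=[];b=[]
    for d,p in((d1,p1),(d2,p2)):
        c,w=ray(d,*p); w=w/np.linalg.norm(w); P=np.eye(3)-np.outer(w,w); A.append(P);b.append(P@c)
    return np.linalg.lstsq(np.vstack(A),np.hstack(b),rcond=None)[0]
E
python3 - <<'E'
from h import *
for n in('scene','top'):
    d=cap(n); save(d,n+'0.npz'); cv2.imwrite(f'pics/{n}0.png',d['frame'][:,:,::-1]); print(n,d['K'][0,0],(-d['Rm'].T@d['t']).round(3),d['Rm'][2].round(3))
print(r.get_state())
E
```

```text
pics
scene 533.0408360465217 [ 1.046 -0.712  0.889] [-0.446  0.591 -0.672]
top 553.6320371744661 [ 0.406 -0.025  1.629] [ 0.086 -0.006 -0.996]
{'time_s': 0.1, 'joints': array([ 8.08498628e+01,  2.05860033e+01,  6.39841684e-01, -1.76559466e-02,
       -7.01373609e+01, -1.65086800e+01]), 'qd': array([ 0.02405009, -0.10316506,  0.24315794,  0.05220207,  0.04907967,
       -0.03451447]), 'joint_torque': array([-1.36272938e-03, -5.84163630e+01,  2.93754226e+01,  7.01557472e+00,
        1.02130932e-02, -5.08671292e-05]), 'tcp_pos': array([0.29210273, 0.60804769, 0.23373784]), 'eef_rot': array([ 1.79915204e+02, -7.82138418e-03, -2.56648224e+01]), 'contact_force': array([ 0.36734118, -0.07191878, -0.08368994]), 'moment': array([ 0.06045048, -0.01789375,  0.07886758]), 'gripper_width': 0.08745339033462644}
```

View pics/scene0.png

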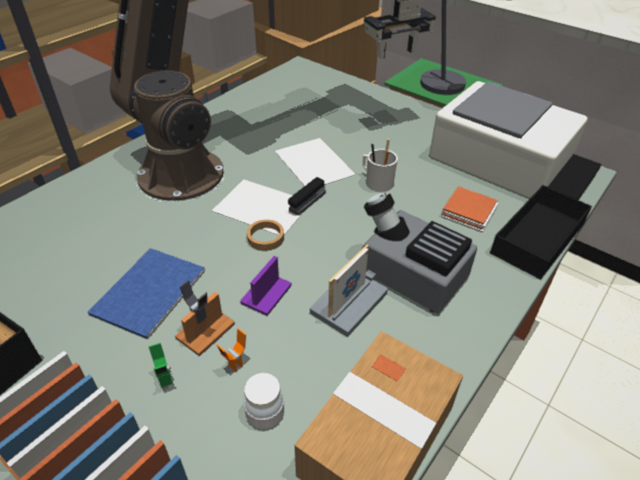

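View pics/top0.png

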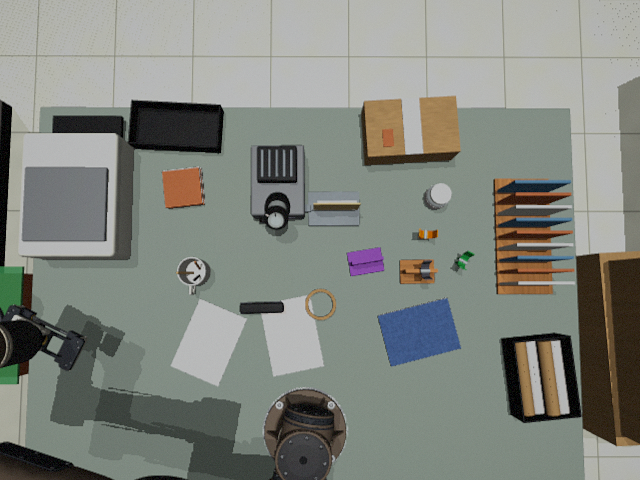

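Scene: wooden rack at top px (417,271) with dark clip (427,271); lookalikes: purple rack (365,262), green clip (463,260), orange clip (428,235). Projector is at (277,180), board (335,205), mug (193,271), tape (320,304), stapler (262,308), jar (438,196). The wooden rack with the dark clip is the choice; I check it in a close crop.

```bash
python3 - <<'E'
import cv2
a=cv2.imread('pics/top0.png')[138:288,240:480]; cv2.imwrite('pics/c1.png',cv2.resize(a,None,fx=3.33,fy=3.33,interpolation=cv2.INTER_CUBIC))
E
```

```text
(no output)
```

View pics/c1.png

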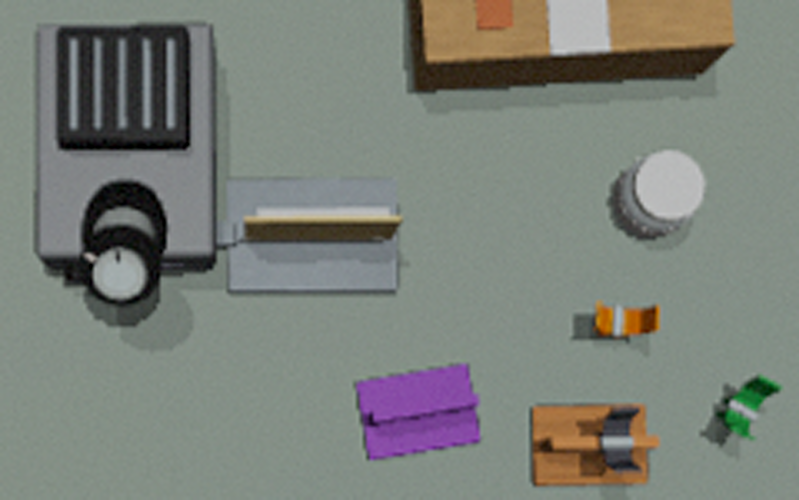

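```bash
python3 - <<'E'
from h import *
class D(dict):pass
d=dict(np.load('top0.npz'))
def w(u,v,z): return onz(d,240+(u+.5)/3.33-.5,138+(v+.5)/3.33-.5,z)[:3]
def show(n,pts,z): print(n,[list((1000*w(*p,z)[:2]).round()) for p in pts])
show('ledge',[(228,179),(397,178),(397,292),(228,292)],.02)
show('body',[(38,25),(213,25),(215,252),(38,248)],.1)
show('board front top',[(243,218),(402,218)],.13)
show('tile back top',[(257,208),(390,209)],.13)
show('rackbase',[(532,405),(648,405),(648,484),(532,484)],.012)
show('strip top',[(541,437),(658,436),(658,448),(541,449)],.08)
show('clip top',[(608,409),(638,408),(608,472),(638,468),(603,443),(634,443)],.11+.026)
show('lens',[(120,272)],.18)
E
```

```text
ledge [[np.float64(689.0), np.float64(-7.0)], [np.float64(690.0), np.float64(-156.0)], [np.float64(589.0), np.float64(-155.0)], [np.float64(589.0), np.float64(-7.0)]]
body [[np.float64(806.0), np.float64(153.0)], [np.float64(807.0), np.float64(5.0)], [np.float64(614.0), np.float64(3.0)], [np.float64(617.0), np.float64(151.0)]]
board front top [[np.float64(638.0), np.float64(-20.0)], [np.float64(638.0), np.float64(-151.0)]]
tile back top [[np.float64(646.0), np.float64(-32.0)], [np.float64(645.0), np.float64(-141.0)]]
rackbase [[np.float64(490.0), np.float64(-274.0)], [np.float64(490.0), np.float64(-376.0)], [np.float64(421.0), np.float64(-375.0)], [np.float64(421.0), np.float64(-273.0)]]
strip top [[np.float64(460.0), np.float64(-271.0)], [np.float64(461.0), np.float64(-369.0)], [np.float64(451.0), np.float64(-369.0)], [np.float64(450.0), np.float64(-271.0)]]
clip top [[np.float64(481.0), np.float64(-317.0)], [np.float64(481.0), np.float64(-341.0)], [np.float64(430.0), np.float64(-316.0)], [np.float64(433.0), np.float64(-340.0)], [np.float64(453.0), np.float64(-312.0)], [np.float64(453.0), np.float64(-337.0)]]
lens [[np.float64(587.0), np.float64(77.0)]]
```

```bash
cat >> h.py <<'E'
def go(x,y,z,yaw):
    "shift (cm) in tool axes + turn for TCP target, yaw rad"
    s=r.get_state(); p=np.array(s['tcp_pos']); e=np.array(s['eef_rot']); Rt=R.from_euler('xyz',e,degrees=True)
    D=Rt.inv().apply(np.array([x,y,z])-p)*100
    print('t',round(s['time_s'],2),'tcp',p.round(4),'rpy',e.round(1),'| shift',D.round(2),'turn',round(-(yaw-np.radians(e[2])),3))
E
python3 -c "
from h import *
go(.595,.0785,.27,.35)"
```

```text
t 0.1 tcp [0.2921 0.608  0.2337] rpy [179.9  -0.  -25.7] | shift [50.24 34.62 -3.57] turn -0.798
```

Request:
drive_tool(plan="5 3.5 -3.5 -0.1; 10 7 -3.5 -0.2; 15 10.5 -3.5 -0.3; 20 14 -3.5 -0.4; 25 17.4 -3.5 -0.5; 30 20.8 -3.5 -0.6; 35 24.2 -3.5 -0.7; 40 27.6 -3.5 -0.8", fingers=-1, squeeze=25)

```text
time_s: 1.1
tcp_pos: [0.5339, 0.1846, 0.2695]
eef_rot: [-180.0, 0.0, 20.4]
contact_force: [1.1, 0.4, 0.6]
gripper_width: 0.0876
```

```bash
python3 -c "
from h import *
go(.595,.0785,.27,.35)"
```

```text
t 1.1 tcp [0.5339 0.1846 0.2695] rpy [-180.     0.    20.4] | shift [ 2.04 12.07 -0.05] turn 0.006
```

Request:
drive_tool(plan="1 6 0 0; 2 12 0 0; 2 12 0 0; 2 12 0 0")

```text
time_s: 1.6
tcp_pos: [0.5932, 0.0804, 0.269]
eef_rot: [-180.0, 0.1, 20.1]
contact_force: [-0.7, 0.5, -0.2]
gripper_width: 0.0878
```

```bash
python3 - <<'E'
from h import *
go(.595,.0785,.141,.35)
d=cap('wrist'); save(d,'w1.npz'); cv2.imwrite('pics/w1.png',d['frame'][:,:,::-1])
a=np.array([-np.sin(np.radians(35)),0,np.cos(np.radians(35))])
print(proj(d,[[.595,.0785,.152],np.array([.595,.0785,.152])+.018*a]).round(), (-d['Rm'].T@d['t']).round(3))
E
```

```text
t 1.6 tcp [0.5932 0.0804 0.269 ] rpy [-1.80e+02  1.00e-01  2.01e+01] | shift [ 0.11  0.24 12.8 ] turn 0.001
[[321. 237.]
 [315. 257.]] [0.657 0.103 0.419]
```

View pics/w1.png

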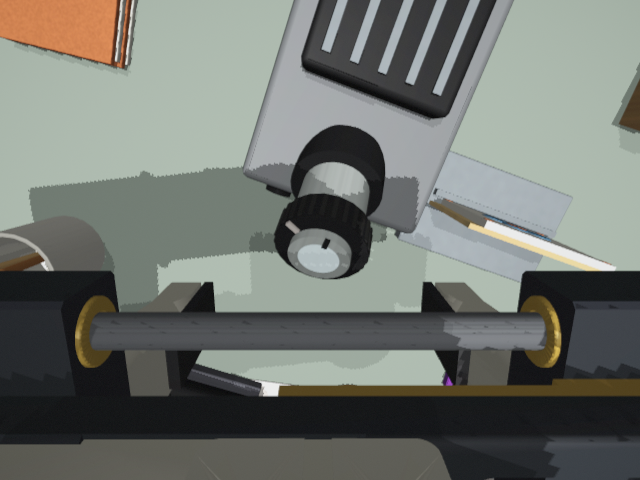

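```bash
cat >> h.py <<'E'
th=np.radians(35); A=np.array([-np.sin(th),0,np.cos(th)]); U=np.array([np.cos(th),0,np.sin(th)]); Y=np.array([0,1.,0])
def onpl(d,u,v,c,off):
    o,w=ray(d,u,v); q=c+off*A; p=o+w*(np.dot(q-o,A)/np.dot(w,A)); return p-q
def ang(d,uv,c,off):
    p=onpl(d,*uv,c,off); return (p@U*1000).round(1),(p@Y*1000).round(1),np.arctan2(p@Y,p@U).round(3)
E
python3 - <<'E'
from h import *
d=dict(np.load('w1.npz')); c=np.array([.595,.076,.152])
print('centre err',ang(d,(320,256),c,.018)); 
for p in((292,228),(288,223),(298,233)): print('white',ang(d,p,c,.011))
print('dark',ang(d,(326,243),c,.018))
go(.595,.076,.141,.35)
E
```

```text
centre err (np.float64(2.5), np.float64(0.0), np.float64(0.001))
white (np.float64(11.4), np.float64(23.3), np.float64(1.117))
white (np.float64(14.6), np.float64(26.8), np.float64(1.072))
white (np.float64(8.7), np.float64(18.5), np.float64(1.131))
dark (np.float64(16.6), np.float64(0.3), np.float64(0.017))
t 1.65 tcp [0.5931 0.0811 0.2693] rpy [-180.     0.    20.2] | shift [1.000e-02 5.500e-01 1.283e+01] turn 0.002
```

Request:
drive_tool(plan="0.2 0.6 5 0; 0.2 0.6 9 0; 0.2 0.6 12.8 0; 0.2 0.6 12.8 0; 0.2 0.6 12.8 0")

```text
time_s: 2.28
tcp_pos: [0.5982, 0.0769, 0.1433]
eef_rot: [180.0, -0.1, 20.3]
contact_force: [0.7, -0.2, 1.5]
gripper_width: 0.0874
```

Request:
drive_tool(plan="0 0 0 0; 0 0 0 0; 0 0 0 0; 0 0 0 0; 0 0 0 0", fingers=1, squeeze=25)

```text
time_s: 2.9
tcp_pos: [0.5974, 0.0775, 0.1425]
eef_rot: [-179.9, -0.1, 20.2]
contact_force: [-5.5, 8.2, 5.5]
gripper_width: 0.0646
```

Request:
drive_tool(plan="0 0 0 0.12; 0 0 0 0.24; 0 0 0 0.36; 0 0 0 0.48; 0 0 0 0.6; 0 0 0 0.7; 0 0 0 0.7")

```text
time_s: 3.78
tcp_pos: [0.5981, 0.0759, 0.1422]
eef_rot: [-179.9, -0.1, -19.9]
contact_force: [1.1, -0.7, 0.4]
gripper_width: 0.0646
```

```bash
python3 - <<'E'
from h import *
go(.597,.076,.141,.35)
d=cap('wrist'); save(d,'w2.npz'); cv2.imwrite('pics/w2.png',d['frame'][:,:,::-1])
print(proj(d,np.array([.597,.076,.152])+.018*A))
E
```

```text
t 3.77 tcp [0.5981 0.0759 0.1422] rpy [-1.799e+02 -1.000e-01 -1.990e+01] | shift [-0.11  0.02  0.12] turn -0.697
[[326.44237412 368.4106932 ]]
```

View pics/w2.png

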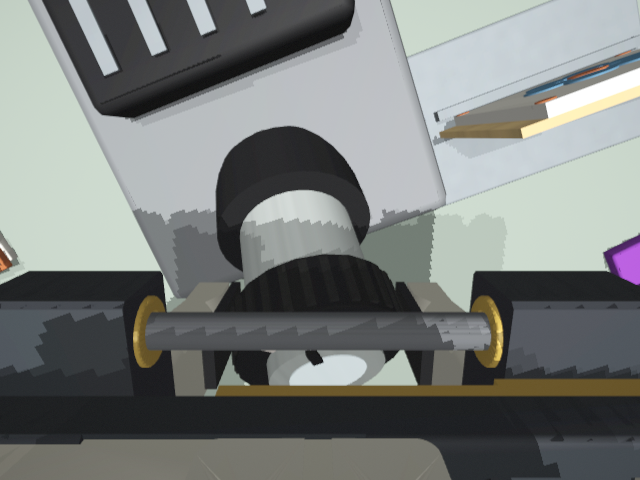

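Request:
drive_tool(plan="0 0 0 0; 0 0 0 0; 0 0 0 0; 0 0 -6 -0.15; 0 0 -12 -0.3; 0 0 -12.8 -0.5; 0 0 -12.8 -0.7; 0 0 -12.8 -0.7", fingers=-1)

```text
time_s: 4.82
tcp_pos: [0.5972, 0.0757, 0.2695]
eef_rot: [-180.0, 0.0, 20.2]
contact_force: [0.1, -0.5, -0.8]
gripper_width: 0.0875
```

```bash
cat > look.py <<'E'
import sys
from h import *
n=sys.argv[1]; go(.597,.076,.141,.35)
d=cap('wrist'); save(d,n+'.npz')
u,v=proj(d,np.array([.597,.076,.152])+.018*A)[0].round().astype(int); print(u,v)
a=d['frame'][v-55:v+45,u-60:u+60,::-1]; cv2.imwrite(f'pics/{n}.png',cv2.resize(a,None,fx=4,fy=4,interpolation=cv2.INTER_CUBIC)); print('off',u-60,v-55)
# white pixels on collar annulus
c=np.array([.597,.076,.152]); f=d['frame'].astype(int); pts=[]
for y in range(v-50,v+45):
    for x in range(u-55,u+55):
        p=onpl(d,x,y,c,.011); rr=np.hypot(p@U,p@Y)
        if .024<rr<.030 and f[y,x].min()>110: pts.append((x,y,np.arctan2(p@Y,p@U)))
pts=np.array(pts); print(len(pts), np.median(pts,0) if len(pts) else '', pts[:,2].round(2) if len(pts) else '')
E
python3 look.py w3
```

```text
t 4.83 tcp [0.5972 0.0757 0.2695] rpy [-180.     0.    20.2] | shift [-1.000e-02 -3.000e-02  1.285e+01] turn 0.002
311 258
off 251 203
352 [303.         271.5          0.60949574] [ 0.7   0.68  0.66  0.63  0.61  0.72  0.69  0.67  0.65  0.62  0.6   0.73
  0.71  0.68  0.66  0.63  0.61  0.75  0.72  0.7   0.67  0.65  0.62  0.74
  0.71  0.69  0.66  0.63  0.61  0.76  0.73  0.7   0.68  0.65  0.62  0.77
  2.11  2.19  2.24  2.28  2.32  2.33  2.36  2.37  2.38  2.39  2.4   2.41
  2.42  2.43  2.44  2.45  2.46  2.47  2.46  2.47  2.48  2.49  2.5   2.52
  2.49  2.5   2.51  2.53  2.54  2.55  2.56  2.52  2.53  2.54  2.56  2.57
  2.58  2.6   2.61  2.55  2.56  2.57  2.59  2.6   2.61  2.63  2.64  2.66
  2.59  2.6   2.62  2.63  2.64  2.66  2.67  2.69  2.71  2.72  2.64  2.66
  2.67  2.69  2.7   2.72  2.73  2.75  2.77  2.68  2.71  2.73  2.74  2.76
  2.78  2.8   2.82  2.84  2.74  2.75  2.77  2.79  2.8   2.82  2.84  2.86
  2.88  2.91  2.78  2.79  2.81  2.83  2.85  2.86  2.88  2.91  2.93  2.95
  2.97  2.83  2.85  2.87  2.89  2.91  2.93  2.95  2.97  2.99  3.02  3.04
  2.87  2.89  2.91  2.93  2.95  2.97  2.99  
[... 520 characters left out ...]
 -2.9  -2.87 -2.84
 -2.81 -2.78 -2.75 -2.72 -2.69 -2.66 -2.63 -2.6  -2.58 -2.55 -2.52 -2.49
 -2.46 -2.43 -2.4  -2.37 -2.34 -2.32 -2.29 -2.26 -2.24 -2.21 -3.09 -3.07
 -3.05 -3.02 -3.   -2.97 -2.95 -2.92 -2.9  -2.87 -2.84 -2.81 -2.79 -2.76
 -2.73 -2.7  -2.67 -2.64 -2.62 -2.59 -2.56 -2.53 -2.5  -2.47 -2.44 -2.42
 -2.39 -2.36 -2.34 -2.31 -2.28 -3.02 -2.99 -2.97 -2.94 -2.92 -2.89 -2.87
 -2.84 -2.82 -2.79 -2.76 -2.74 -2.71 -2.68 -2.65 -2.63 -2.6  -2.57 -2.54
 -2.52 -2.49 -2.46 -2.43 -2.41 -2.38 -2.36 -2.33 -2.89 -2.87 -2.84 -2.82
 -2.79 -2.77 -2.74 -2.71 -2.69 -2.66 -2.63 -2.61 -2.58 -2.55 -2.53 -2.5
 -2.48 -2.45 -2.42 -2.4  -2.74 -2.72 -2.69 -2.67 -2.64 -2.62 -2.59 -2.57
 -2.54 -2.51 -2.49 -2.46]
```

View pics/w3.png

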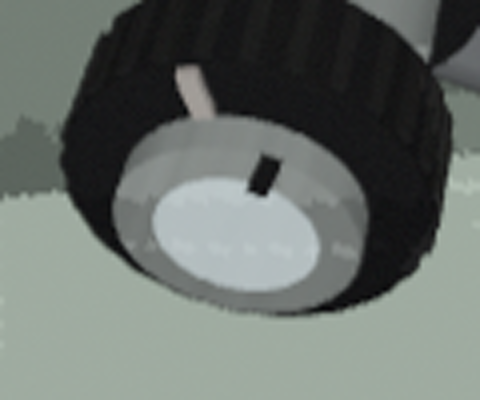

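Request:
drive_tool(plan="0 0 5 -0.12; 0 0 9 -0.12; 0 0 12.7 -0.12; 0 0 12.7 -0.12; 0 0 12.7 -0.12")

```text
time_s: 5.5
tcp_pos: [0.5983, 0.0759, 0.1439]
eef_rot: [180.0, -0.1, 27.0]
contact_force: [0.9, -0.3, 0.2]
gripper_width: 0.0874
```

Request:
drive_tool(plan="0 0 0 0; 0 0 0 0; 0 0 0 0; 0 0 0 0; 0 0 0 0", fingers=1)

```text
time_s: 6.12
tcp_pos: [0.5971, 0.0777, 0.1435]
eef_rot: [-179.9, -0.1, 27.1]
contact_force: [-6.2, 9.1, 6.0]
gripper_width: 0.0656
```

Request:
drive_tool(plan="0 0 0 0.13; 0 0 0 0.26; 0 0 0 0.39; 0 0 0 0.52; 0 0 0 0.65; 0 0 0 0.78; 0 0 0 0.91; 0 0 0 0.91")

```text
time_s: 7.12
tcp_pos: [0.5978, 0.0757, 0.1432]
eef_rot: [-180.0, -0.1, -25.0]
contact_force: [0.7, -2.1, -0.0]
gripper_width: 0.0649
```

Request:
drive_tool(plan="0 0 0 0; 0 0 0 0; 0 0 0 0; 0 0 -6 -0.15; 0 0 -12 -0.3; 0 0 -12.8 -0.45; 0 0 -12.8 -0.45; 0 0 -12.8 -0.45", fingers=-1)

```text
time_s: 8.12
tcp_pos: [0.5968, 0.0756, 0.2693]
eef_rot: [180.0, 0.1, 0.5]
contact_force: [0.2, -0.0, -0.6]
gripper_width: 0.0873
```

```bash
sed -i 's/if .024<rr<.030 and/if .024<rr<.030 and p@U>.012 and/; s/, pts\[:,2\].round(2).*$/)/' look.py; python3 look.py w4
```

```text
t 8.12 tcp [0.5968 0.0756 0.2693] rpy [1.8e+02 1.0e-01 5.0e-01] | shift [ 0.05 -0.04 12.83] turn -0.341
316 259
off 256 204
27 [ 3.17000000e+02  2.24000000e+02 -1.21734777e-02]
```

View pics/w4.png

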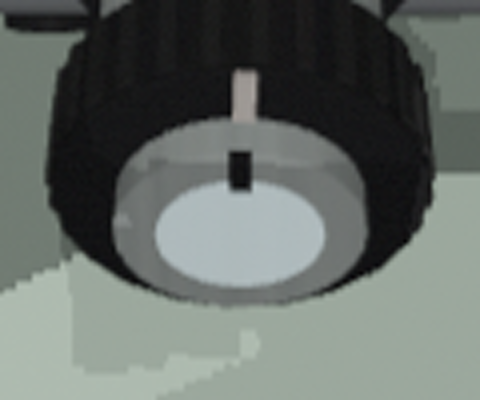

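```bash
python3 -c "
from h import *
print(r.get_state()['joints'].round(1))
go(.4555,-.328,.25,1.5708)
go(.4555,-.328,.25,-1.5708)
go(.641,-.086,.25,-1.5708)"
```

```text
[ 25.8  12.6  -5.8  -0.  -71.7  64.8]
t 8.18 tcp [0.5968 0.0756 0.2691] rpy [1.8e+02 1.0e-01 6.0e-01] | shift [-14.51  40.22   1.98] turn -1.561
t 8.18 tcp [0.5968 0.0756 0.2691] rpy [1.8e+02 1.0e-01 6.0e-01] | shift [-14.51  40.22   1.98] turn 1.58
t 8.18 tcp [0.5968 0.0756 0.2691] rpy [1.8e+02 1.0e-01 6.0e-01] | shift [ 4.27 16.2   1.91] turn 1.58
```

Request:
drive_tool(plan="-1.8 5 0 0.18; -3.6 10 0 0.36; -5.4 15 0 0.54; -7.3 20 0 0.72; -9.1 25.2 0 0.9; -10.9 30.2 0 1.08; -12.7 35.2 0 1.26; -14.5 40.2 0 1.44")

```text
time_s: 9.18
tcp_pos: [0.4563, -0.3294, 0.2695]
eef_rot: [179.9, 0.0, -82.3]
contact_force: [0.8, -0.4, -0.1]
gripper_width: 0.0874
```

Request:
drive_tool(plan="0 0 0 0.14; 0 0 1 0.14; 0 0 1 0.14")

```text
time_s: 9.55
tcp_pos: [0.4568, -0.3272, 0.2587]
eef_rot: [179.8, 0.1, -89.7]
contact_force: [1.3, 0.4, 0.2]
gripper_width: 0.0876
```

```bash
python3 - <<'E'
from h import *
go(.4555,-.328,.112,-1.5708)
d=cap('wrist'); save(d,'w5.npz'); cv2.imwrite('pics/w5.png',d['frame'][:,:,::-1])
print(proj(d,[[.48,-.328,.136],[.431,-.328,.136],[.4555,-.2745,.08],[.4555,-.3695,.08],[.4555,-.328,.136]]).round())
E
```

```text
t 9.55 tcp [ 0.4568 -0.3272  0.2587] rpy [ 1.798e+02  1.000e-01 -8.970e+01] | shift [ 0.1   0.09 14.67] turn 0.006
[[284. 236.]
 [354. 237.]
 [318. 281.]
 [319. 170.]
 [319. 237.]]
```

View pics/w5.png

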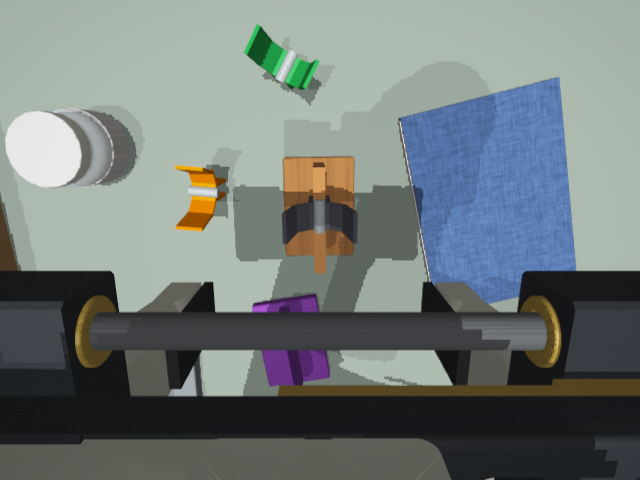

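```bash
python3 - <<'E'
from h import *
d=dict(np.load('w5.npz'))
for n,u,v,z in(('base',283,157,.012),('base',354,255,.012),('strip far',319,163,.08),('strip near',320,272,.08),('pivot far',319,197,.094),('pivot near',319,233,.094),('padL far top',284,202,.136),('padL near top',284,243,.136),('padR near',356,243,.136),('padR far',356,206,.136)):
    print(n,onz(d,u,v,z)[:2].round(4))
t=dict(np.load('top0.npz'))
print(onz(t,240+604/3.33,138+442/3.33,.095),onz(t,240+634/3.33,138+442/3.33,.095))
E
```

```text
base [ 0.4896 -0.3762]
base [ 0.4179 -0.2775]
strip far [ 0.4551 -0.3751]
strip near [ 0.4537 -0.2824]
pivot far [ 0.4551 -0.3496]
pivot near [ 0.4549 -0.3205]
padL far top [ 0.4793 -0.3523]
padL near top [ 0.4798 -0.3233]
padR near [ 0.4291 -0.3235]
padR far [ 0.4299 -0.3498]
[ 0.45424835 -0.32193048  0.095     ] [ 0.45426147 -0.34692656  0.095     ]
```

Request:
drive_tool(plan="0.8 0.2 5 0; 0.8 0.2 10 0; 0.8 0.2 14.6 0; 0.8 0.2 14.6 0; 0.8 0.2 14.6 0")

```text
time_s: 10.22
tcp_pos: [0.4567, -0.3362, 0.1163]
eef_rot: [-179.9, -0.1, -89.7]
contact_force: [0.7, -0.0, 1.3]
gripper_width: 0.0878
```

Request:
drive_tool(plan="0 0 0 0; 0 0 0 0; 0 0 0 0; 0 0 0 0; 0 0 0 0; 0 0 0 0; 0 0 0 0; 0 0 0 0", fingers=1, squeeze=25)

```text
time_s: 11.22
tcp_pos: [0.4554, -0.336, 0.1145]
eef_rot: [180.0, 0.0, -89.8]
contact_force: [-0.7, 0.6, -0.2]
gripper_width: 0.0363
```

```bash
python3 - <<'E'
from h import *
go(.641,-.086,.3,-1.5708); print(r.get_state()['gripper_width'])
d=cap('scene'); u,v=proj(d,[.455,-.335,.1])[0].astype(int); cv2.imwrite('pics/s2.png',cv2.resize(d['frame'][v-75:v+65,u-90:u+90,::-1],None,fx=4,fy=4,interpolation=cv2.INTER_CUBIC))
E
```

```text
t 11.22 tcp [ 0.4554 -0.336   0.1145] rpy [180.    0.  -89.8] | shift [-24.94 -18.63 -18.55] turn 0.003
0.03631218781946202
```

View pics/s2.png

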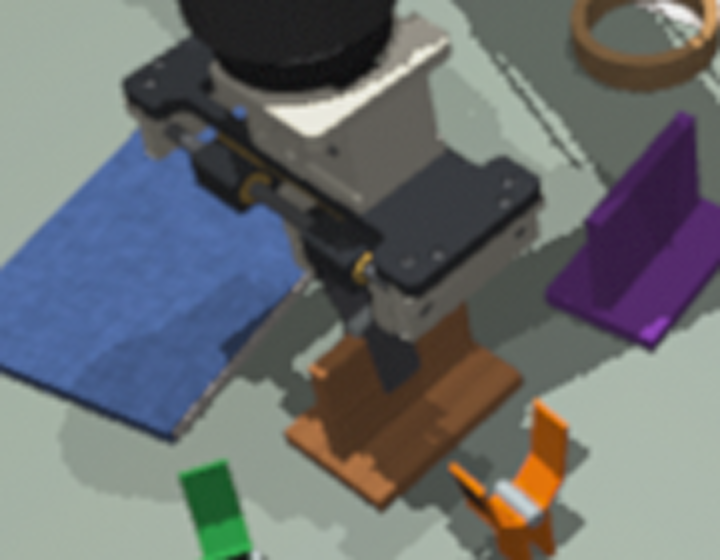

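Request:
drive_tool(plan="0 0 -2 0; 0 0 -5 0; 0 0 -10 0; 0 0 -14 0; -4 -3 -14 0; -8 -6 -14 0; -12 -9 -14 0; -16.5 -12.4 -14 0")

```text
time_s: 12.28
tcp_pos: [0.5795, -0.1694, 0.2548]
eef_rot: [-180.0, -0.0, -89.9]
contact_force: [0.9, -0.6, -0.5]
gripper_width: 0.0362
```

Request:
drive_tool(plan="-4 -3 0 0; -8.4 -6.2 0 0; -8.4 -6.2 0 0; -8.4 -6.2 0 0")

```text
time_s: 12.78
tcp_pos: [0.6404, -0.0862, 0.2541]
eef_rot: [179.9, -0.0, -89.8]
contact_force: [0.1, 0.3, -0.3]
gripper_width: 0.0367
```

```bash
python3 - <<'E'
from h import *
go(.641,-.086,.166,-1.5708); print(r.get_state()['gripper_width'])
ims=[]
for n,p in(('wrist',None),('scene',[.641,-.086,.15])):
    d=cap(n); save(d,n+'6.npz'); f=d['frame'][:,:,::-1]
    if p:
        u,v=proj(d,p)[0].astype(int); f=cv2.resize(f[v-70:v+70,u-70:u+70],(480,480),interpolation=cv2.INTER_CUBIC); f=cv2.resize(f,(400,400))
        print(u-70,v-70)
    else: f=f[:400,120:520]
    print(n,proj(d,[[.641,-.021,.13],[.641,-.151,.13],[.641,-.086,.13]]).round(1).tolist()); ims.append(f)
cv2.imwrite('pics/p6.png',np.hstack(ims))
E
```

```text
t 12.78 tcp [ 0.6404 -0.0862  0.2541] rpy [179.9  -0.  -89.8] | shift [-0.02 -0.07  8.81] turn 0.004
0.03667470150114405
wrist [[315.9, 322.3], [316.4, 142.8], [316.2, 237.8]]
281 186
scene [[369.7, 245.6], [331.3, 282.1], [351.2, 263.2]]
```

View pics/p6.png

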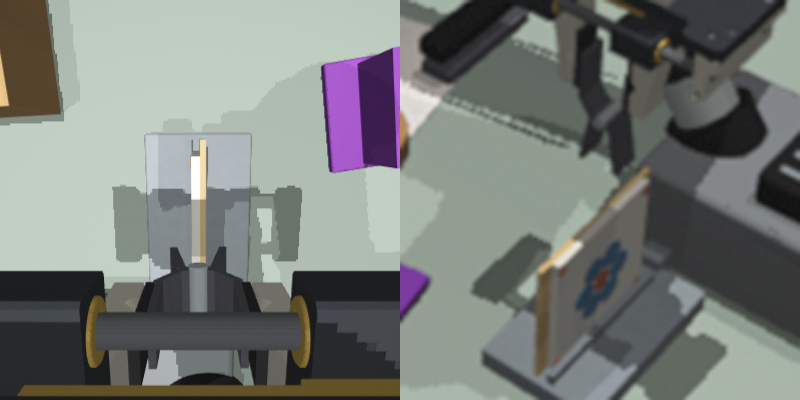

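Request:
drive_tool(plan="0.2 0.15 2 0; 0.2 0.15 4 0; 0.2 0.15 5 0; 0.2 0.15 6 0; 0.2 0.15 6 0")

```text
time_s: 13.5
tcp_pos: [0.6388, -0.0887, 0.1941]
eef_rot: [179.9, -0.0, -89.9]
contact_force: [-0.1, -0.4, -0.6]
gripper_width: 0.0365
```

Request:
drive_tool(plan="0 0 1 0; 0 0 2 0; 0 0 2.8 0; 0 0 2.8 0; 0 0 2.8 0")

```text
time_s: 14.12
tcp_pos: [0.6392, -0.0884, 0.1667]
eef_rot: [-180.0, -0.0, -89.8]
contact_force: [-1.0, -0.0, -0.1]
gripper_width: 0.0364
```

```bash
python3 - <<'E'
from h import *
go(.639,-.088,.166,-1.5708); s=r.get_state(); print(s['gripper_width'],s['contact_force'])
ims=[]
for n in('wrist','scene'):
    d=cap(n); f=d['frame'][:,:,::-1]
    if n=='scene':
        u,v=proj(d,[.641,-.086,.15])[0].astype(int); f=cv2.resize(f[v-60:v+60,u-60:u+60],(400,400),interpolation=cv2.INTER_CUBIC)
    else: f=f[:400,120:520]
    ims.append(f)
cv2.imwrite('pics/p7.png',np.hstack(ims))
E
```

```text
t 14.12 tcp [ 0.6392 -0.0884  0.1667] rpy [-180.    -0.   -89.8] | shift [-0.04  0.02  0.07] turn 0.003
0.03643555242740968 [-1.01423373 -0.03934125 -0.12028719]
```

View pics/p7.png

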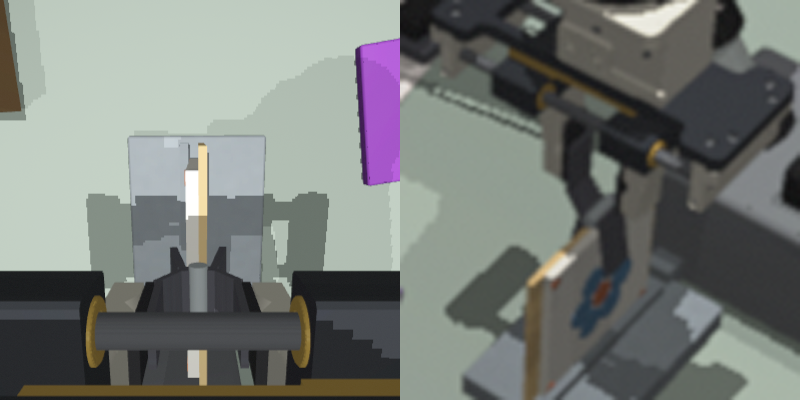

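Request:
drive_tool(plan="0 0 0 0; 0 0 0 0; 0 0 0 0; 0 0 0 0; 0 0 0 0; 0 0 -3 0; 0 0 -8 0; 0 0 -13 0", fingers=-1)

```text
time_s: 15.22
tcp_pos: [0.6388, -0.0885, 0.2979]
eef_rot: [180.0, -0.0, -89.8]
contact_force: [1.0, 0.1, 0.4]
gripper_width: 0.0878
```

Request:
drive_tool(plan="5 0 0 0; 10 0 0 0; 15 0 0 0; 15 0 0 0; 15 0 0 0")

```text
time_s: 15.85
tcp_pos: [0.6394, -0.2386, 0.2963]
eef_rot: [180.0, 0.0, -89.9]
contact_force: [0.0, 0.5, -1.1]
gripper_width: 0.0878
```

```bash
python3 - <<'E'
from h import *
ims=[]
for n,p in(('scene',[.641,-.04,.13]),('top',[.64,0,.13])):
    d=cap(n); f=d['frame'][:,:,::-1]; u,v=proj(d,p)[0].astype(int)
    ims.append(cv2.resize(f[v-60:v+60,u-60:u+60],(400,400),interpolation=cv2.INTER_CUBIC))
cv2.imwrite('pics/p8.png',np.hstack(ims))
E
```

```text
(no output)
```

View pics/p8.png

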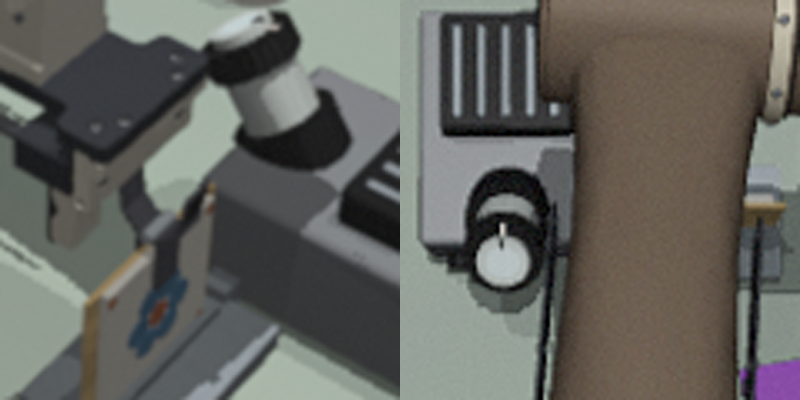

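The clip sits upright over the top edge near its middle, with its jaws on both faces (left view). The collar's white line still meets the dark line (right view, about (502,232)). I'm handing in.

```bash
python3 -c "
from h import *
print(r.close_job())"
```

```text
the job is handed in; nothing more can be done
None
```

Both parts are done, and I handed the job in at about 16 s of the 58 s allowed.

- **Collar:** The moves turn only about the tool's own axis, so I could not tilt the tool along the lens axis as you specified. I gripped the collar with the tool vertical and turned it clockwise in two strokes, letting go after each. From close up, the white line measured about 0.01 rad from the dark line.
- **Clip:** I squeezed the dark steel clip to 36 mm, so it was fully open, and lifted it straight off the wooden rack. I lowered it over the tile and board near the middle, with its jaw tips about 28 mm below the edge, and felt no contact force. I then let go and moved the arm clear.
- **Last checks:** The final picture shows the clip upright with its jaws on both faces, and the collar still aligned. I did not measure the clip's gripping force or its exact position after letting go. I also did not check each bystander's position, but no unexpected contact force showed up in the move reports.
- **Disagreement:** My first estimate of the clip's position along the rack, from the top camera, was about 7 mm off. I corrected it from the close wrist view before gripping.

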